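# Feed a burnishing ball and present it over the funnel

### The job

Press the ball feeder's pedal right down to its stop and keep it there for about a second, so that the waiting steel ball rolls out of the chute into the pocket of the tray standing under it. Then pick the tray up by its upright post, carry it level so that the ball stays in its pocket, and finish holding it in the gripper, still and level, over the middle of the funnel with the tray's underside about 8 cm above the funnel's rim, where the ball will be checked for wear; do not set it down or let go. Leave the loose parts on the counter where they lie.

Things in the scene. Friction and masses are not known exactly. Their poses are not given: they have to be found in the camera images.
- feeder: Ball feeder fixed to the counter. Origin on the counter straight below its chute's lip; x points up the chute, away from the tray, z up. Open aluminium chute 28 mm wide inside, floor 18 mm high at the lip, climbing 8 degrees along +x; grey housing 70 mm wide, 70 mm high at x 110 to 180 mm. The pedal's rocker is on the +y side: pivot cheeks 88 mm high at x 30, y 65 mm.
- pedal_pad (a point): Centre of the top of the pedal's 50 x 50 mm dark steel pad, at feeder x 30, y 155 mm, 84 mm above the counter at rest. Pushed straight down it sinks about 37 mm to its stop (then about 46 mm above the counter, the pad tilted 24 degrees, its outer edge lower) and swings only slightly sideways.
- pedal (a joint): Angle of the sprung rocker: 0 at rest, 0.42 rad at the stop. Pressing the pad (about 3 N at first, 8 N at the stop) lifts the gate at the rocker's other end out of the chute; only near the stop is the gate high enough for the ball to pass. It springs back when let go.
- ball_center (a point): Centre of the loose steel ball, 24 mm in diameter, 57 g, waiting in the chute behind the gate. Once the gate is up it needs about half a second to roll into the tray.
- tray: Loose aluminium tray 120 (x) x 54 (y) mm, about 0.2 kg, on the counter in line with the chute, its +x end about 3 mm from the lip (free to lift straight up). Origin: centre of its underside, z up. A shallow pocket at each end, floor 4 mm and rim 10 mm above the underside; between them a cross block 24 (x) x 54 x 28 mm high that carries the post.
- post (a point): On the tray, 60 mm above its origin: where to grip the black plastic post, which is 24 x 24 mm square with faces along the tray's x and y and reaches from 28 to 80 mm above the underside. Grip its +y and -y faces, so that the fingers stay clear of the chute.
- pocket (a point): On the tray, 34 mm to +x of its origin, 16 mm above the underside: where the ball's centre is when the ball lies in the middle of the pocket next to the chute. The pocket is 44 x 46 mm inside, so the ball rolls about 10 mm either way in it.
- funnel_rim (a point): Centre of the mouth of the wide aluminium funnel, level with its rim, 140 mm above the counter. The mouth is 180 mm across; the funnel is fixed over a grey collection bin 150 x 150 mm, 85 mm high.
- hinge_a: Bystander: loose white nylon hinge half, 59 x 34 x 12 mm, lying on the counter; origin at its underside.
- hinge_b: Bystander: another white nylon hinge half, the same.
- elbow: Bystander: loose grey PVC pipe elbow, about 65 x 65 mm, 38 mm high, lying on the counter.
- pick: Bystander: loose stainless pick-off tool, 170 mm long (x), 12 mm high, lying on the counter.
Not all that is in view belongs to the job. Of the things that look like the tray, take the one that is farthest from the robot's base at the start.

How it is judged:
On the way, in this order (a step that is already met when the one before it is completed fails the run):
1. the pedal is pressed to its stop (0.40 rad or more) (value of joint pedal above 0.4 rad), for 0.2 s.
2. the tray is lifted off the counter by the fingers with the ball in its pocket (distance between ball_center and pocket below 0.018 m and height (world z) of tray above 0.03 m and contact force between the fingers and tray above 0.5 N), for 0.2 s.
At the end, for the whole second after the job is handed in: The gripper's fingers hold the tray, still, level to 0.12 rad (7 degrees), its centre within 30 mm of the funnel's axis and its underside 40 to 130 mm above the rim, with the ball in the pocket it rolled into (its centre within 18 mm of the pocket point) (distance between ball_center and pocket below 0.018 m and horizontal distance between tray and funnel_rim below 0.03 m and z of tray in the frame of funnel_rim between 0.04 and 0.13 m and angle between tray's own z axis and vertical below 0.12 rad and linear speed of tray below 0.03 m/s and angular speed of tray below 0.2 rad/s and contact force between the fingers and tray above 0.5 N); the arm keeps its last pose, push and grip.
It fails at once if the tray is tipped by more than 0.4 rad (23 degrees) (angle between tray's own z axis and vertical above 0.4 rad).
It fails at once if the ball fell on the counter (height (world z) of ball_center below 0.0135 m).
It fails at once if a loose part on the counter is pushed more than 4 cm from where it lay (distance of any of hinge_a, hinge_b, elbow, pick from where it was at the start of the episode above 0.04 m).
It also fails if it takes over 58 s, if anything falls off the work surface, if the arm or the gripper's body presses on something with over 40 N, if the wrist force passes 120 N, or if a joint passes its speed limit or range.

### The arm

A 7-joint arm with a two-finger parallel gripper is mounted at the origin on the work surface. World frame = base frame: x ahead of the robot, y to its left, z up, the work surface at z = 0. Lengths are in m, angles in rad, forces in N, time in s.
With the tool pointing down it reaches from about 0.425 to 0.925 m from the base axis. Payload 6.8 kg.
Tool frame: the origin (TCP) lies at the very end of the fingers, on their centre line; the grasp point (between the pads) lies 19 mm behind it (bot.tcp_to_grasp is the distance from the TCP to the grasp point, in m); y points along the fingers, z is the direction in which the jaws open and shut, and the axes are right-handed (so a half turn about y gives the same grasp; the last joint's range is limited). The gripper opens to 88 mm and grips with 3 to 60 N. Pads are 20 mm wide; open, the fingers measure 115 mm over their backs; the gripper's body (75 mm by 178 mm) begins 61 mm behind the grasp point.
Start: joints at [1.054, 0.477, 0.022, 1.555, -0.011, 1.109, -0.083], TCP at [0.268, -0.619, 0.223] pointing down, gripper open.
Joint ranges: [-2.96, 2.96], [-0.34, 2.1], [-1.41, 1.46], [0.24, 2.44], [-1.37, 4.51], [0.17, 1.92], [-2.96, 2.96]. Speed limits (rad/s): [2.39, 2.39, 3.14, 3.14, 3.14, 3.14, 3.14].

### API

Orientations are given as a unit quaternion [w, x, y, z].
In Python, from workcell import bot, optics, workorder, search_frame, place_of gives the robot as it stands.
- The arm moves only by the shell command python3 -m pendant 'ROWS' [FORCE]. ROWS is JSON, a list of rows, each an object with "claw": the finger opening in m, from 0 to 0.0878; "linear": the shift along the tool's x, y, z in m, a list of three; "twist": the turn about the tool's y in rad. A call has 1 to 20 rows; each row shifts and turns the commanded pose from where the row before left it, along the tool's axes as they then stand; what a row does not reach is not made up. A row lasts 1/8 s, in which the tool goes at most 62.5 mm and 10.7 degrees, less where a joint would pass 70% of its speed; a pose out of reach is approached as far as the arm can. A call is refused whole if a number of a shift passes 0.0625 or a number of a turn 0.188, either way. A call with a gripper value outside its range is refused whole. The fingers move at their own pace and stop on an object; FORCE is the grip in N (left out, the last holds). Time passes only in rows, so rows that do not move let the fingers close. It gives the time, the measured TCP pose, the force and the opening at its end, in the units of the state.
- bot.observe(): the state, without advancing time (a new reading comes with each control period).
- optics.grab_frame(name): name is "side" or "top" or "wrist"; returns (picture, depth): 480x640x3 uint8, blue, green, red; 480x640 float32, m along the optical axis (not along the pixel's ray), 0 where there is no reading.
- optics.get_calibration(name): a dict with "fx", "fy", "cx", "cy" (pixels), "dist_coeffs" ([k1, k2, p1, p2, k3] as OpenCV has them; the pictures are not rectified), "pose" (4x4, takes a point from camera to world coordinates). Camera axes: x right, y up, looking along -z (the intrinsics and any distortion apply to the point x, -y, -z); pixel columns grow to the right and rows downward; lengths in m; the calibration is good to about 2 mm. A picture is of the moment at which its call begins: read the wrist's pose just before it. get_calibration takes no time and is no camera call; for the wrist camera it gives the pose at the moment of the call.
- workorder.sign_off(): hands the job in, once; it reports no verdict.
Trained networks look in the newest picture that a camera, given by its name, has taken for a name from the list of things; names that differ only in an ending like _2 or _b are one class to them, and where a whole thing is asked for, a point or a joint stands for the part that bears it (a point fixed in the world has none). Each returns a list of dicts, best first, with "score" (0 to 1); they miss things now and then, are a little off and sometimes report something else, mostly with a low value. They report only what shows in the picture. A call takes as long as a camera call. They do not tell look-alikes from the thing itself.
- search_frame(target, camera): "at" ([x, y, z] in m, in world coordinates, good to about 4 mm: the middle of the surface that is visible of it).
- place_of(target, camera): "at" ([x, y, z] in m, in world coordinates, good to about 4 mm: a listed point, or the origin of a listed thing).
The state is a dict: "clock": time; "qpos": joint angles; "joint_vel": joint speeds; "joint_torque": joint torques, N m; "tcp_pos": TCP position; "tcp_rot": TCP orientation; "ft_force": force on the tool from outside, world axes, zero at the start; "moment": the same for the moment, N m; "gripper_width": finger opening in m.
Only numpy, scipy, OpenCV 4.12 (cv2) and the standard library are available. Lean on these libraries where they do the work, as an engineer would, in place of code of your own. Each camera call takes 0.05 s, during which the arm holds its last target.

## Working session

There is one attempt and no reset: what is moved stays moved. The work goes in short steps, Python scripts to look and compute and a shell command to move; the robot and the scene stay as the last step left them, time stands still between calls to the robot, and variables do not carry over. Pictures are saved under pics/ and viewed, and the job is handed in when it is done.

```bash
ls; mkdir -p pics
python3 - <<'E'
from workcell import bot, optics, workorder, search_frame, place_of
import cv2
print(bot.observe(), bot.tcp_to_grasp)
for c in ("top","side"):
    im,d=optics.grab_frame(c); cv2.imwrite(f"pics/{c}0.png",im)
    for t in ["feeder","pedal_pad","ball_center","tray","post","pocket","funnel_rim","hinge_a","elbow","pick"]:
        try: print(c,t,[( [round(v,3) for v in r["at"]],round(r["score"],2)) for r in place_of(t,c)])
        except Exception as e: print(t,e)
print(bot.observe()["clock"])
E
```

```text
pics
{'clock': 0.0, 'qpos': array([ 1.05392719,  0.47778317,  0.0223658 ,  1.55641664, -0.01146715,
        1.10927434, -0.08308789]), 'joint_vel': array([ 4.64904466e-04, -1.52134157e-03,  3.97230372e-04,  1.38726439e-05,
        1.15939382e-04, -1.06718591e-03,  1.68350074e-03]), 'joint_torque': array([ 7.52717442e-04, -5.82843018e+01,  1.53535265e+00, -2.72608012e+01,
       -5.43348526e-02,  1.69783272e-02,  1.51090435e-04]), 'tcp_pos': array([ 0.26803277, -0.61887221,  0.22170828]), 'tcp_rot': array([ 0.14334222, -0.14371062,  0.69297884, -0.69179519]), 'ft_force': array([-0.99773126,  0.48352685, -0.04243857]), 'moment': array([-0.02101299, -0.00990883, -0.00984165]), 'gripper_width': 0.08800227294196218} 0.0187
top feeder []
top pedal_pad [([0.563, 0.269, 0.081], 0.73)]
top ball_center [([0.583, 0.114, 0.036], 0.59)]
top tray [([0.474, 0.11, -0.001], 0.85), ([0.266, -0.249, 0.001], 0.8), ([0.399, -0.021, 0.002], 0.7)]
top post [([0.399, -0.019, 0.06], 0.93), ([0.474, 0.107, 0.059], 0.69), ([0.268, -0.249, 0.057], 0.57)]
top pocket [([0.511, 0.111, 0.013], 0.92), ([0.237, -0.23
[... 201 characters left out ...]
0.002], 0.92)]
top pick [([0.308, 0.367, -0.001], 0.92), ([0.365, 0.212, -0.002], 0.46), ([0.508, 0.111, 0.014], 0.43)]
side feeder [([0.538, 0.114, 0.004], 0.91)]
side pedal_pad [([0.566, 0.27, 0.085], 0.87)]
side ball_center [([0.579, 0.113, 0.034], 0.39)]
side tray [([0.266, -0.251, 0.0], 0.94), ([0.474, 0.111, -0.001], 0.55)]
side post [([0.396, -0.022, 0.058], 0.94), ([0.475, 0.11, 0.063], 0.79), ([0.271, -0.249, 0.058], 0.57)]
side pocket [([0.41, -0.049, 0.017], 0.77), ([0.236, -0.237, 0.015], 0.66)]
side funnel_rim [([0.543, -0.296, 0.141], 0.72)]
side hinge_a [([0.362, 0.216, -0.001], 0.75), ([0.722, -0.372, 0.006], 0.61)]
side elbow []
side pick [([0.305, 0.374, -0.004], 0.77)]
1.1
```

View pics/top0.png

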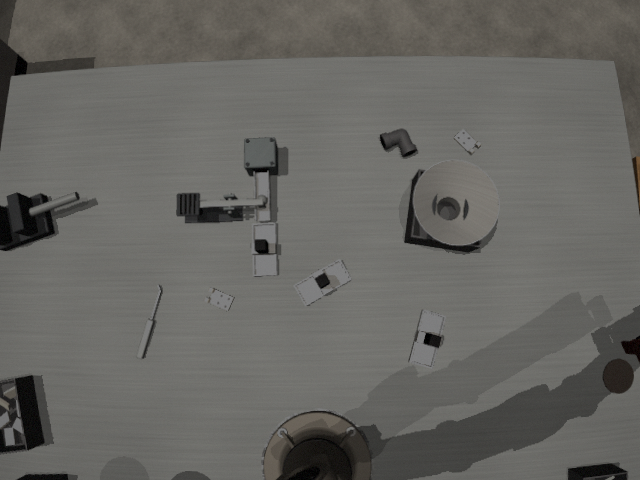

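View pics/side0.png

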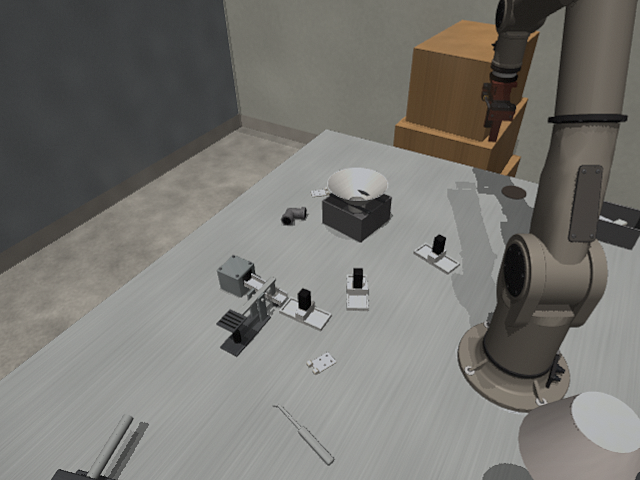

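```bash
cat > h.py <<'E'
from workcell import bot, optics, workorder, search_frame, place_of
import numpy as np, cv2
from scipy.spatial.transform import Rotation as R
def rot():
    q=bot.observe()["tcp_rot"]; return R.from_quat([q[1],q[2],q[3],q[0]])
def plan(p):
    s=bot.observe(); M=rot().as_matrix()
    print("tcp",s["tcp_pos"].round(4),"clk",round(s["clock"],2),"F",s["ft_force"].round(1),"w",round(s["gripper_width"],4))
    print("tool axes (cols)\n",M.round(3)); 
    if p is not None: print("local shift",(M.T@(np.array(p)-s["tcp_pos"])).round(4))
def crop(cam,u,v,r,name):
    im,d=optics.grab_frame(cam); c=im[max(0,v-r):v+r,max(0,u-r):u+r]
    cv2.imwrite(f"pics/{name}.png",cv2.resize(c,None,fx=600/c.shape[0],fy=600/c.shape[0],interpolation=cv2.INTER_CUBIC)); return im,d
def world(cam,u,v,d,cal=None):
    c=cal or optics.get_calibration(cam); K=np.array([[c["fx"],0,c["cx"]],[0,c["fy"],c["cy"]],[0,0,1]])
    n=cv2.undistortPoints(np.array([[[u,v]]],float),K,np.array(c["dist_coeffs"]))[0,0]
    return (np.array(c["pose"])@[n[0]*d,-n[1]*d,-d,1])[:3]
E
python3 - <<'E'
from h import *
plan([0.567,0.269,0.15])
im,d=crop("top",240,220,80,"topz")
for n,(u,v) in dict(padc=(188,204),post=(261,246),housing=(260,155),lip=(263,221),padnear=(188,213)).items(): print(n,d[v,u],world("top",u,v,d[v,u]).round(4))
E
```

```text
tcp [ 0.2683 -0.6194  0.2227] clk 1.1 F [-0.5  0.4 -0.5] w 0.0879
tool axes (cols)
 [[-0.918  0.     0.397]
 [-0.397 -0.    -0.918]
 [-0.    -1.     0.   ]]
local shift [-0.6272  0.0727 -0.6965]
padc 1.0032145 [0.5663 0.2648 0.0818]
post 0.99082476 [0.4724 0.1069 0.0779]
housing 1.0331007 [0.6764 0.1108 0.0683]
lip 1.0803031 [ 0.5415  0.1127 -0.0015]
padnear 0.99947274 [0.5463 0.2641 0.0823]
```

View pics/topz.png

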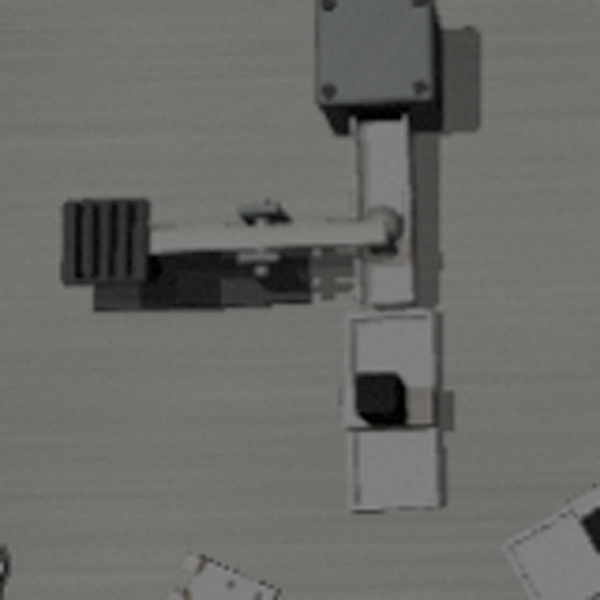

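```bash
python3 -m pendant '[{"claw":0.0,"linear":[0,-0.03,0],"twist":0.136},{"claw":0.0,"linear":[0,-0.02,0],"twist":0.136},{"claw":0.0,"linear":[0,0,0],"twist":0.136},{"claw":0.0,"linear":[-0.018,0,-0.055],"twist":0},{"claw":0.0,"linear":[-0.018,0,-0.055],"twist":0},{"claw":0.0,"linear":[-0.018,0,-0.055],"twist":0},{"claw":0.0,"linear":[-0.018,0,-0.055],"twist":0},{"claw":0.0,"linear":[-0.018,0,-0.055],"twist":0},{"claw":0.0,"linear":[-0.018,0,-0.055],"twist":0},{"claw":0.0,"linear":[-0.018,0,-0.055],"twist":0},{"claw":0.0,"linear":[-0.018,0,-0.055],"twist":0}]' 20; python3 -c "
from h import *
plan([0.566,0.268,0.15]); print(bot.observe()['qpos'].round(2))"
```

```text
clock: 2.52
tcp_pos: [0.4124, -0.1775, 0.2731]
tcp_rot: [-0.001, -0.0, -0.707, 0.707]
ft_force: [0.5, -0.6, -0.2]
gripper_width: 0.0004
tcp [ 0.4124 -0.1775  0.2731] clk 2.52 F [ 0.5 -0.6 -0.2] w 0.0004
tool axes (cols)
 [[-1.     0.001  0.001]
 [-0.001 -0.001 -1.   ]
 [-0.001 -1.     0.001]]
local shift [-0.1537  0.123  -0.4455]
[ 0.45  0.06 -0.19  2.    0.01  1.09 -1.32]
```

```bash
python3 -m pendant '[{"claw":0.0,"linear":[-0.018,0,-0.0555],"twist":0},{"claw":0.0,"linear":[-0.02,0,-0.0555],"twist":0},{"claw":0.0,"linear":[-0.02,0,-0.0555],"twist":0},{"claw":0.0,"linear":[-0.02,0,-0.0555],"twist":0},{"claw":0.0,"linear":[-0.02,0,-0.0555],"twist":0},{"claw":0.0,"linear":[-0.02,0,-0.0555],"twist":0},{"claw":0.0,"linear":[-0.018,0.03,-0.0555],"twist":0},{"claw":0.0,"linear":[-0.018,0.04,-0.055],"twist":0},{"claw":0.0,"linear":[0,0.05,0],"twist":0},{"claw":0.0,"linear":[0,0,0],"twist":0}]'
python3 - <<'E'
from h import *
plan([0.566,0.268,0.09]); print(bot.observe()['qpos'].round(2))
crop("side",250,310,90,"s1");crop("top",220,220,80,"t1")
E
```

```text
clock: 3.78
tcp_pos: [0.5603, 0.2543, 0.1548]
tcp_rot: [0.002, 0.003, -0.706, 0.708]
ft_force: [-0.3, -1.0, 0.2]
gripper_width: 0.0005
tcp [0.5603 0.2543 0.1548] clk 3.77 F [-0.3 -1.   0.2] w 0.0005
tool axes (cols)
 [[-1.    -0.007  0.002]
 [-0.002 -0.004 -1.   ]
 [ 0.007 -1.     0.004]]
local shift [-0.0062  0.0647 -0.014 ]
[-0.19  0.49 -0.45  1.74  0.25  0.98 -2.31]
```

View pics/s1.png

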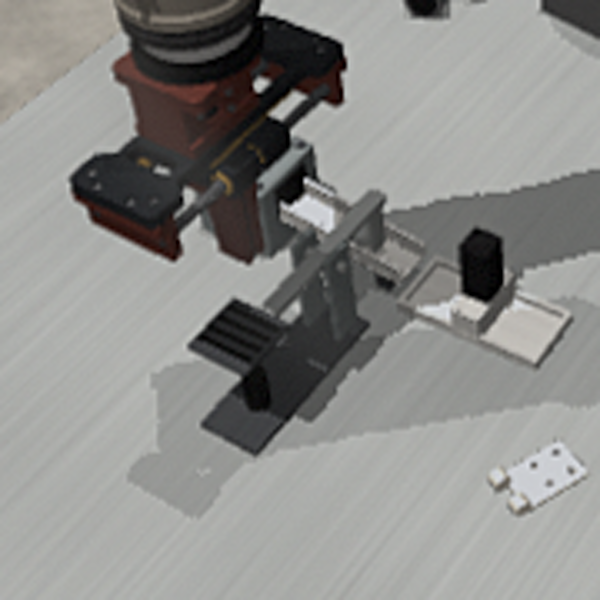

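View pics/t1.png

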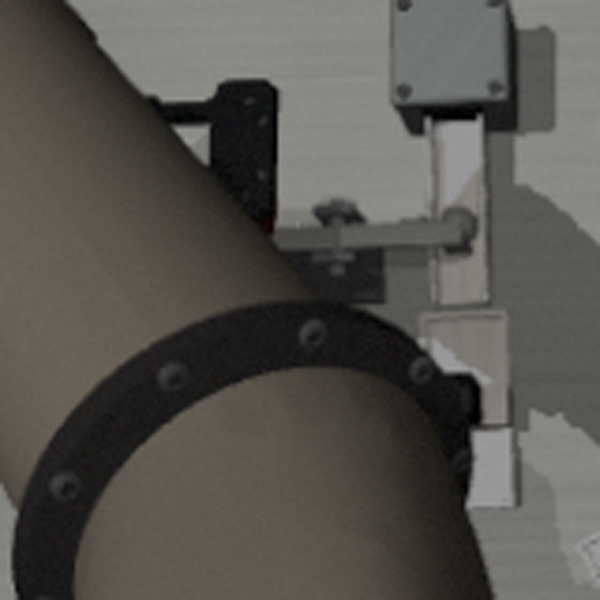

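```bash
python3 -m pendant '[{"claw":0.0,"linear":[-0.006,0.02,-0.014],"twist":0},{"claw":0.0,"linear":[0,0.03,0],"twist":0},{"claw":0.0,"linear":[0,0.0,0],"twist":0}]'
python3 - <<'E'
from h import *
plan([0.566,0.268,0.045])
crop("side",240,320,60,"s2")
E
```

```text
clock: 4.25
tcp_pos: [0.5691, 0.2685, 0.1093]
tcp_rot: [0.0, -0.0, -0.707, 0.707]
ft_force: [0.1, -0.3, 0.9]
gripper_width: 0.0003
tcp [0.5691 0.2685 0.1093] clk 4.25 F [ 0.1 -0.3  0.9] w 0.0003
tool axes (cols)
 [[-1.    -0.    -0.001]
 [ 0.001 -0.001 -1.   ]
 [ 0.    -1.     0.001]]
local shift [0.0031 0.0643 0.0005]
```

View pics/s2.png

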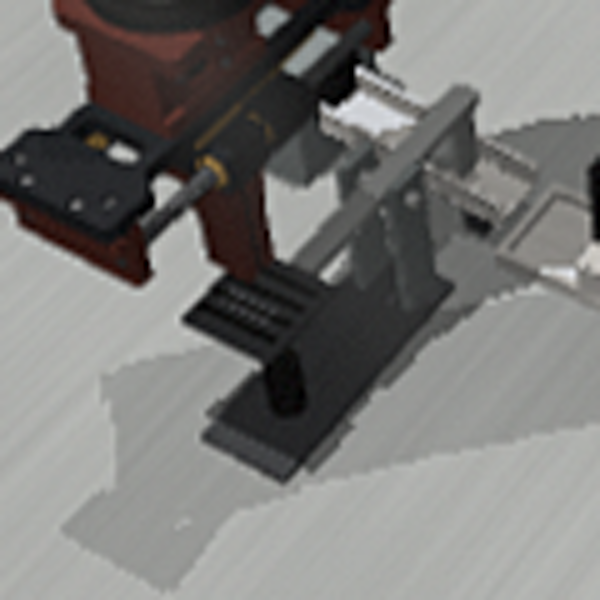

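```bash
python3 -m pendant '[{"claw":0.0,"linear":[0.002,0.02,0],"twist":0},{"claw":0.0,"linear":[0,0.015,0],"twist":0},{"claw":0.0,"linear":[0,0.012,0],"twist":0},{"claw":0.0,"linear":[0,0.008,0],"twist":0},{"claw":0.0,"linear":[0,0.0,0],"twist":0}]'
python3 - <<'E'
from h import *
plan([0.566,0.268,0.045])
crop("side",240,320,60,"s3")
E
```

```text
clock: 4.92
tcp_pos: [0.5675, 0.2687, 0.0532]
tcp_rot: [-0.0, -0.0, -0.707, 0.708]
ft_force: [0.7, -2.0, 8.3]
gripper_width: 0.0004
tcp [0.5675 0.2687 0.0532] clk 4.92 F [ 0.7 -2.   8.3] w 0.0004
tool axes (cols)
 [[-1.     0.     0.   ]
 [-0.    -0.001 -1.   ]
 [-0.    -1.     0.001]]
local shift [0.0015 0.0082 0.0007]
```

View pics/s3.png

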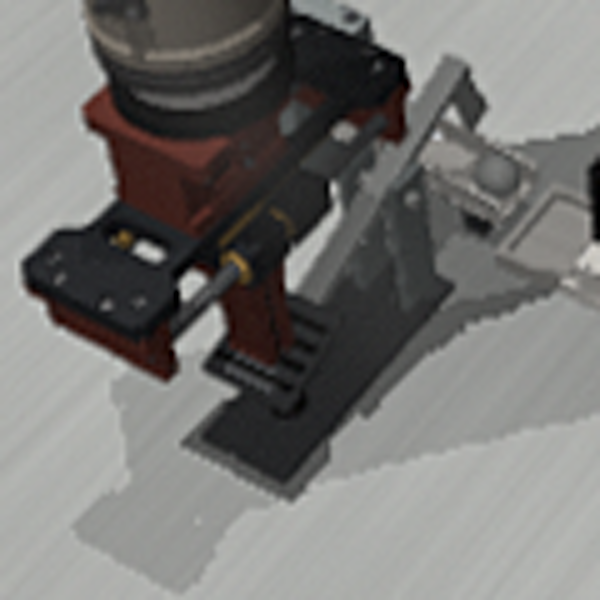

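```bash
python3 -m pendant '[{"claw":0.0,"linear":[0,0.005,0],"twist":0},{"claw":0.0,"linear":[0,0.003,0],"twist":0},{"claw":0.0,"linear":[0,0,0],"twist":0}]'
python3 - <<'E'
from h import *
plan([0.566,0.268,0.045])
crop("side",260,310,70,"s4")
E
```

```text
clock: 5.35
tcp_pos: [0.5676, 0.2691, 0.0465]
tcp_rot: [-0.0, -0.0, -0.707, 0.707]
ft_force: [-0.8, -2.7, 12.1]
gripper_width: 0.0001
tcp [0.5676 0.2691 0.0465] clk 5.35 F [-0.8 -2.7 12.1] w 0.0001
tool axes (cols)
 [[-1.     0.001  0.   ]
 [-0.    -0.001 -1.   ]
 [-0.001 -1.     0.001]]
local shift [0.0016 0.0015 0.0011]
```

View pics/s4.png

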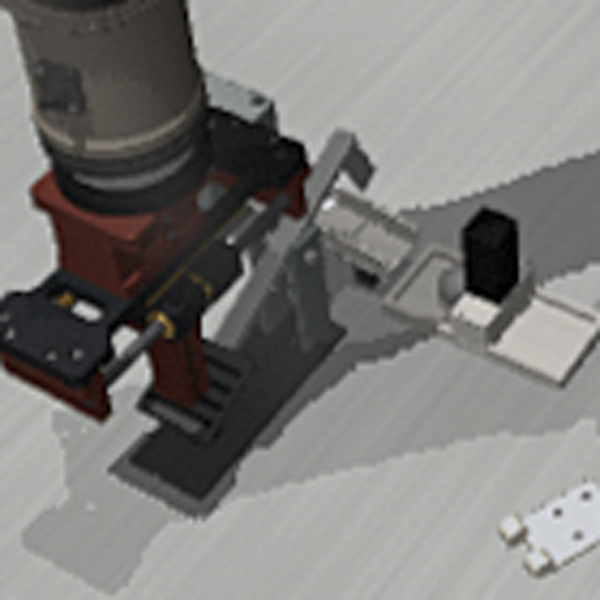

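```bash
python3 -m pendant '[{"claw":0.0,"linear":[0,0.003,0],"twist":0},{"claw":0.0,"linear":[0,0,0],"twist":0}]';python3 -m pendant '[{"claw":0.0,"linear":[0,0.003,0],"twist":0},{"claw":0.0,"linear":[0,0,0],"twist":0},{"claw":0.0,"linear":[0,0,0],"twist":0}]'
python3 - <<'E'
from h import *
plan([0.566,0.268,0.045])
crop("side",260,310,70,"s5")
E
```

```text
clock: 5.65
tcp_pos: [0.5678, 0.2691, 0.0457]
tcp_rot: [-0.001, -0.001, -0.707, 0.708]
ft_force: [-5.9, -6.0, 29.0]
gripper_width: 0.0002
clock: 6.02
tcp_pos: [0.568, 0.269, 0.045]
tcp_rot: [-0.001, -0.001, -0.706, 0.708]
ft_force: [-11.8, -9.5, 48.0]
gripper_width: 0.0004
tcp [0.568 0.269 0.045] clk 6.03 F [-11.8  -9.5  48. ] w 0.0004
tool axes (cols)
 [[-1.     0.003 -0.   ]
 [ 0.    -0.002 -1.   ]
 [-0.003 -1.     0.002]]
local shift [0.002 0.    0.001]
```

View pics/s5.png

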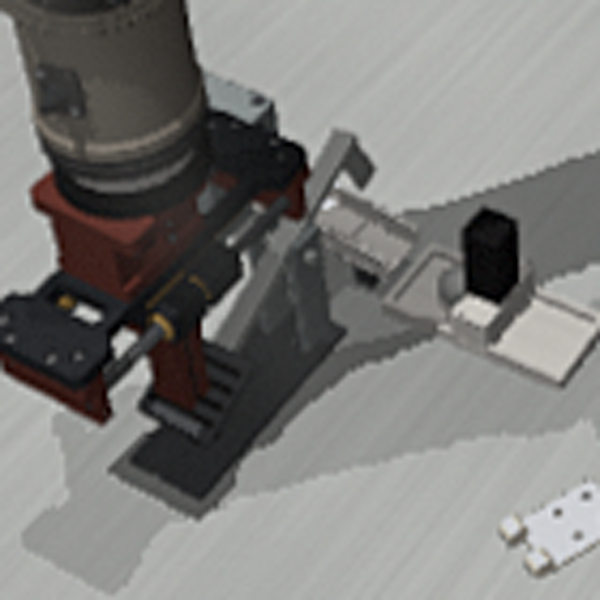

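```bash
python3 -m pendant '[{"claw":0.0,"linear":[0,-0.004,0],"twist":0},{"claw":0.0,"linear":[0,0,0],"twist":0},{"claw":0.0,"linear":[0,0,0],"twist":0},{"claw":0.0,"linear":[0,-0.015,0],"twist":0},{"claw":0.0,"linear":[0,-0.025,0],"twist":0},{"claw":0.0,"linear":[0,-0.04,0],"twist":0},{"claw":0.0878,"linear":[0,-0.05,0],"twist":0},{"claw":0.0878,"linear":[0.02,0,0.03],"twist":0},{"claw":0.0878,"linear":[0.03,0,0.045],"twist":0},{"claw":0.0878,"linear":[0.03,0,0.045],"twist":0},{"claw":0.0878,"linear":[0.014,0,0.03],"twist":0},{"claw":0.0878,"linear":[0,0,0.01],"twist":0},{"claw":0.0878,"linear":[0,0,0],"twist":0}]'
python3 - <<'E'
from h import *
crop("side",300,310,60,"s6")
im,d=optics.grab_frame("wrist"); cv2.imwrite("pics/w6.png",im)
for c in ("wrist","side"):
  if c=="side": optics.grab_frame("side")
  for t in ["post","tray","ball_center","pocket"]:
    print(c,t,[( [round(v,3) for v in r["at"]],round(r["score"],2)) for r in place_of(t,c)])
plan([0.474,0.109,0.041])
E
```

```text
clock: 7.7
tcp_pos: [0.4734, 0.1094, 0.1734]
tcp_rot: [-0.0, 0.0, 0.707, -0.707]
ft_force: [0.2, -0.4, 0.3]
gripper_width: 0.0669
wrist post [([0.473, 0.113, 0.062], 0.82), ([0.395, -0.019, 0.063], 0.77)]
wrist tray [([0.474, 0.108, -0.002], 0.8), ([0.395, -0.021, -0.001], 0.61)]
wrist ball_center [([0.494, 0.113, 0.015], 0.92), ([0.542, 0.114, 0.003], 0.51)]
wrist pocket [([0.416, -0.045, 0.021], 0.72), ([0.509, 0.109, 0.017], 0.61)]
side post [([0.27, -0.25, 0.06], 0.98), ([0.396, -0.024, 0.061], 0.92), ([0.476, 0.111, 0.059], 0.87)]
side tray [([0.397, -0.02, -0.0], 0.93), ([0.474, 0.11, -0.0], 0.9), ([0.267, -0.253, -0.001], 0.82)]
side ball_center [([0.499, 0.112, 0.013], 0.58)]
side pocket [([0.509, 0.111, 0.017], 0.91), ([0.236, -0.237, 0.018], 0.85), ([0.412, -0.05, 0.018], 0.58), ([0.568, 0.27, 0.085], 0.22)]
tcp [0.4729 0.1097 0.1735] clk 8.25 F [-0.2 -0.3  0.4] w 0.088
tool axes (cols)
 [[-1.    -0.     0.001]
 [-0.001  0.    -1.   ]
 [ 0.    -1.    -0.   ]]
local shift [-0.0011  0.1325  0.0007]
```

View pics/s6.png

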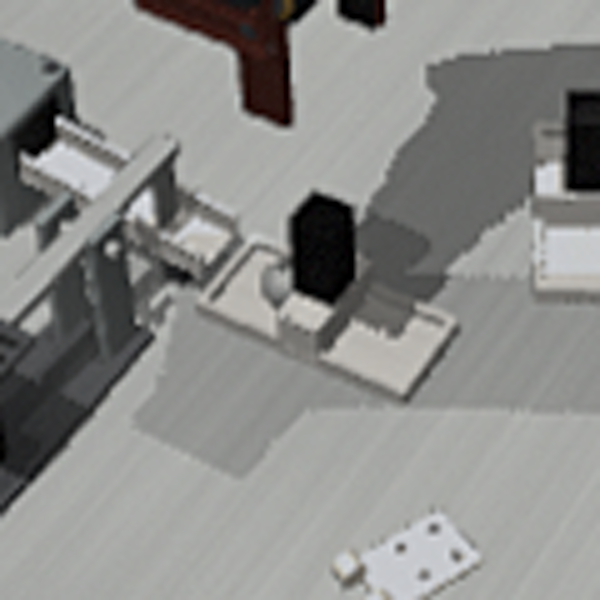

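View pics/w6.png

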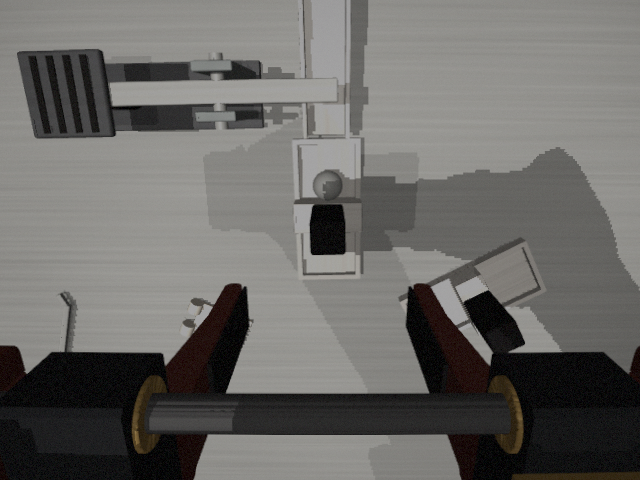

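```bash
python3 -m pendant '[{"claw":0.0878,"linear":[-0.001,0.04,0],"twist":-0.025},{"claw":0.0878,"linear":[0,0.04,0],"twist":0},{"claw":0.0878,"linear":[0,0.03,0],"twist":0},{"claw":0.0878,"linear":[0,0.022,0],"twist":0},{"claw":0.0878,"linear":[0,0,0],"twist":0},{"claw":0.0878,"linear":[0,0,0],"twist":0}]'
python3 - <<'E'
from h import *
crop("side",300,310,60,"s7")
im,d=optics.grab_frame("wrist"); cv2.imwrite("pics/w7.png",im)
plan([0.474,0.11,0.041])
E
```

```text
clock: 9.0
tcp_pos: [0.4745, 0.1098, 0.0423]
tcp_rot: [0.009, -0.009, 0.707, -0.707]
ft_force: [0.8, 0.1, -0.9]
gripper_width: 0.0878
tcp [0.4748 0.1098 0.0426] clk 9.1 F [ 0.3 -0.1 -1.2] w 0.0881
tool axes (cols)
 [[-1.     0.002  0.026]
 [-0.026  0.    -1.   ]
 [-0.002 -1.    -0.   ]]
local shift [ 0.0008  0.0016 -0.0003]
```

View pics/s7.png

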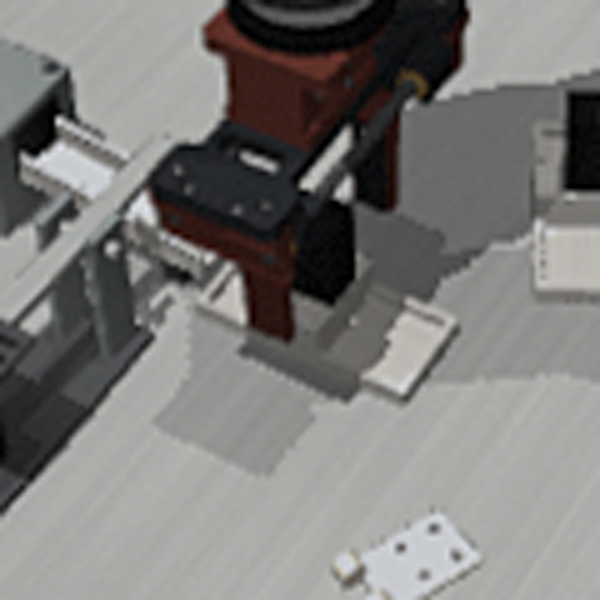

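View pics/w7.png

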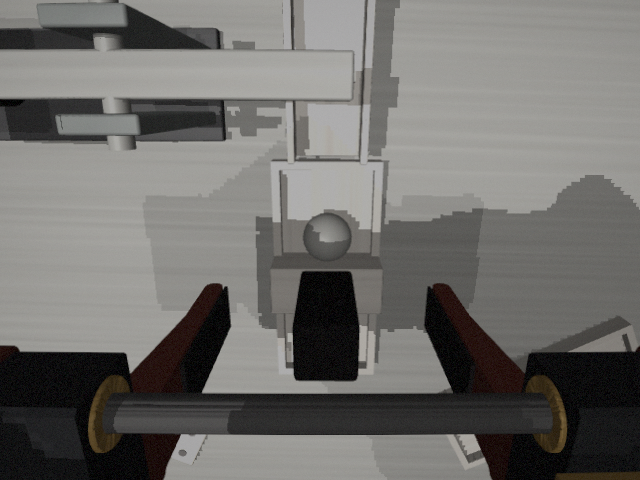

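```bash
python3 -m pendant '[{"claw":0.05,"linear":[0.001,0.001,0],"twist":0},{"claw":0.03,"linear":[0,0,0],"twist":0},{"claw":0.025,"linear":[0,0,0],"twist":0},{"claw":0.022,"linear":[0,0,0],"twist":0},{"claw":0.015,"linear":[0,0,0],"twist":0},{"claw":0.01,"linear":[0,0,0],"twist":0},{"claw":0.01,"linear":[0,0,0],"twist":0},{"claw":0.01,"linear":[0,0,0],"twist":0}]' 30
python3 - <<'E'
from h import *
im,d=optics.grab_frame("wrist"); cv2.imwrite("pics/w8.png",im)
plan(None)
E
```

```text
clock: 10.1
tcp_pos: [0.4729, 0.1096, 0.0405]
tcp_rot: [0.009, -0.009, 0.707, -0.707]
ft_force: [0.1, 1.1, -1.6]
gripper_width: 0.0239
tcp [0.4729 0.1097 0.0405] clk 10.15 F [ 1.1  1.2 -0.7] w 0.0238
tool axes (cols)
 [[-1.     0.     0.026]
 [-0.026  0.    -1.   ]
 [-0.    -1.    -0.   ]]
```

View pics/w8.png

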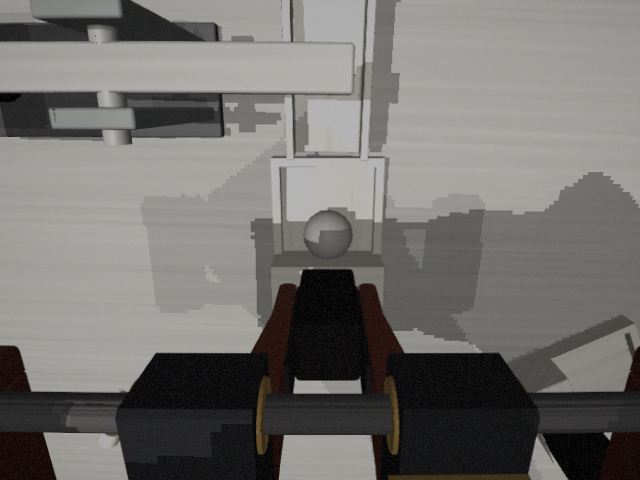

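```bash
python3 -m pendant '[{"claw":0.01,"linear":[0,-0.003,0],"twist":0},{"claw":0.01,"linear":[0,-0.006,0],"twist":0},{"claw":0.01,"linear":[0,-0.009,0],"twist":0},{"claw":0.01,"linear":[0,-0.012,0],"twist":0},{"claw":0.01,"linear":[0,-0.012,0],"twist":0},{"claw":0.01,"linear":[0,-0.012,0],"twist":0},{"claw":0.01,"linear":[0,-0.012,0],"twist":0},{"claw":0.01,"linear":[0,-0.01,0],"twist":0},{"claw":0.01,"linear":[0,-0.006,0],"twist":0},{"claw":0.01,"linear":[0,-0.003,0],"twist":0},{"claw":0.01,"linear":[0,0,0],"twist":0},{"claw":0.01,"linear":[0,0,0],"twist":0}]'
python3 - <<'E'
from h import *
crop("side",310,290,70,"s9")
im,d=optics.grab_frame("wrist"); cv2.imwrite("pics/w9.png",im)
plan(None)
E
```

```text
clock: 11.65
tcp_pos: [0.4727, 0.1094, 0.1252]
tcp_rot: [-0.009, 0.009, -0.707, 0.707]
ft_force: [0.1, -0.2, -3.1]
gripper_width: 0.0235
tcp [0.4727 0.1094 0.1252] clk 11.75 F [-0.5 -0.4 -2.4] w 0.0237
tool axes (cols)
 [[-1.    -0.001  0.026]
 [-0.026 -0.    -1.   ]
 [ 0.001 -1.     0.   ]]
```

View pics/s9.png

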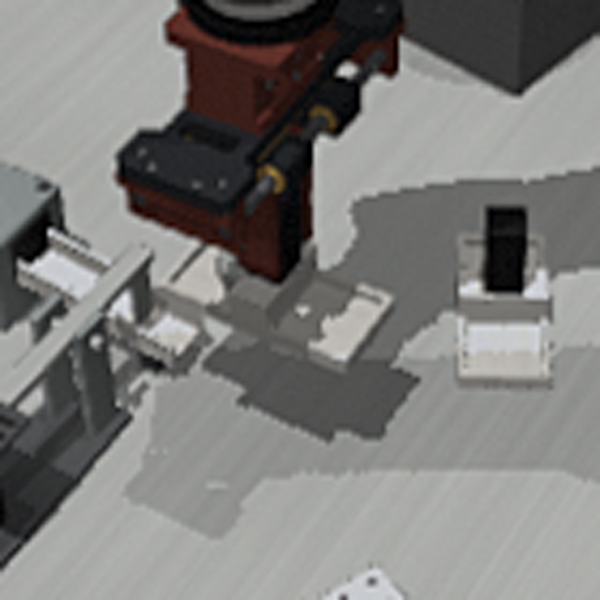

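View pics/w9.png

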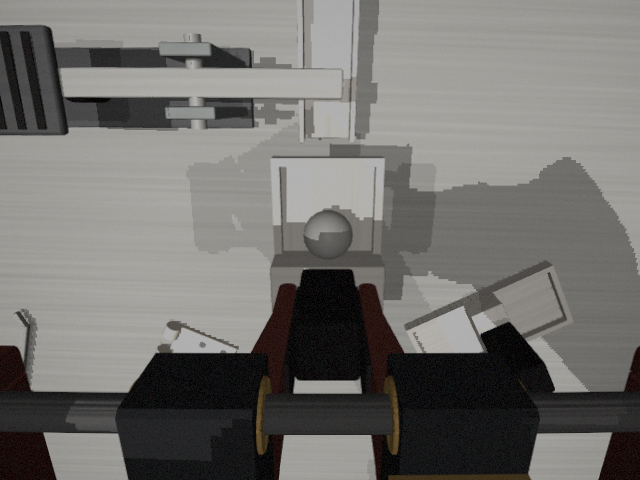

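```bash
python3 -m pendant '[{"claw":0.01,"linear":[0,-0.004,0],"twist":0},{"claw":0.01,"linear":[0,-0.008,0],"twist":0},{"claw":0.01,"linear":[0,-0.012,0],"twist":0},{"claw":0.01,"linear":[0,-0.016,0],"twist":0},{"claw":0.01,"linear":[0,-0.018,0],"twist":0},{"claw":0.01,"linear":[0,-0.018,0],"twist":0},{"claw":0.01,"linear":[0,-0.016,0],"twist":0},{"claw":0.01,"linear":[0,-0.014,0],"twist":0},{"claw":0.01,"linear":[0,-0.012,0],"twist":0},{"claw":0.01,"linear":[0,-0.009,0],"twist":0},{"claw":0.01,"linear":[0,-0.005,0],"twist":0},{"claw":0.01,"linear":[0,-0.003,0],"twist":0},{"claw":0.01,"linear":[0,0,0],"twist":0}]'
python3 - <<'E'
from h import *
print([ (np.round(r["at"],3),round(r["score"],2)) for c in ("top","side") if optics.grab_frame(c) for r in place_of("funnel_rim",c)])
im,d=optics.grab_frame("wrist"); cv2.imwrite("pics/w10.png",im[100:400])
plan([0.546,-0.295,0.26])
E
```

```text
clock: 13.38
tcp_pos: [0.4728, 0.1095, 0.2604]
tcp_rot: [-0.009, 0.009, -0.707, 0.707]
ft_force: [0.2, 0.4, -3.4]
gripper_width: 0.0236
[(array([ 0.549, -0.293,  0.14 ]), 0.8), (array([ 0.545, -0.294,  0.141]), 0.97)]
tcp [0.4727 0.1094 0.2602] clk 13.62 F [ 0.2  0.7 -3.6] w 0.0237
tool axes (cols)
 [[-1.    -0.001  0.026]
 [-0.026 -0.    -1.   ]
 [ 0.001 -1.     0.   ]]
local shift [-6.280e-02  2.000e-04  4.062e-01]
```

View pics/w10.png

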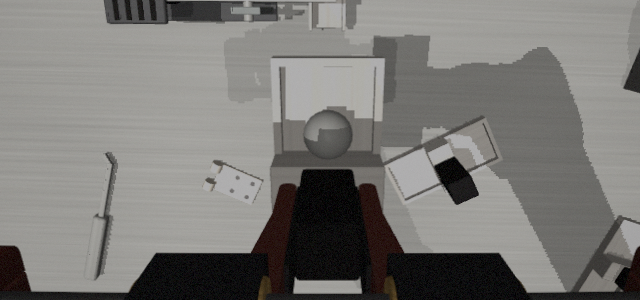

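```bash
python3 -m pendant '[{"claw":0.01,"linear":[-0.0006,0,0.004],"twist":0},{"claw":0.01,"linear":[-0.0016,0,0.01],"twist":0},{"claw":0.01,"linear":[-0.0025,0,0.016],"twist":0},{"claw":0.01,"linear":[-0.0035,0,0.022],"twist":0},{"claw":0.01,"linear":[-0.0044,0,0.028],"twist":0},{"claw":0.01,"linear":[-0.0044,0,0.028],"twist":0},{"claw":0.01,"linear":[-0.0044,0,0.028],"twist":0},{"claw":0.01,"linear":[-0.0044,0,0.028],"twist":0},{"claw":0.01,"linear":[-0.0044,0,0.028],"twist":0},{"claw":0.01,"linear":[-0.0044,0,0.028],"twist":0},{"claw":0.01,"linear":[-0.0044,0,0.028],"twist":0},{"claw":0.01,"linear":[-0.0044,0,0.028],"twist":0},{"claw":0.01,"linear":[-0.0044,0,0.028],"twist":0},{"claw":0.01,"linear":[-0.0044,0,0.028],"twist":0},{"claw":0.01,"linear":[-0.0035,0,0.022],"twist":0},{"claw":0.01,"linear":[-0.0033,0,0.021],"twist":0},{"claw":0.01,"linear":[-0.0025,0,0.016],"twist":0},{"claw":0.01,"linear":[-0.0016,0,0.01],"twist":0},{"claw":0.01,"linear":[-0.0006,0,0.004],"twist":0}]'; python3 -m pendant '[{"claw":0.01,"linear":[0,0,0],"twist":0},{"claw":0.01,"linear":[0,0,0],"twist":0},{"claw":0.01,"linear":[0,0,0],"twist":0}]'
python3 - <<'E'
from h import *
for c in ("wrist","side"):
  im,d=optics.grab_frame(c); cv2.imwrite(f"pics/{c}11.png",im if c=="wrist" else cv2.resize(im[80:280,250:500],None,fx=3,fy=3))
  for t in ["post","tray","ball_center","pocket","funnel_rim"]:
    print(c,t,[( [round(v,3) for v in r["at"]],round(r["score"],2)) for r in place_of(t,c)])
plan([0.547,-0.294,0.26])
E
```

```text
clock: 16.0
tcp_pos: [0.5471, -0.294, 0.2604]
tcp_rot: [0.009, -0.009, 0.707, -0.707]
ft_force: [-0.2, 0.7, -2.5]
gripper_width: 0.0238
clock: 16.38
tcp_pos: [0.5471, -0.2931, 0.2607]
tcp_rot: [0.009, -0.009, 0.707, -0.707]
ft_force: [0.9, -1.3, -2.5]
gripper_width: 0.0239
wrist post [([0.399, -0.019, 0.061], 0.94), ([0.27, -0.251, 0.06], 0.86), ([0.547, -0.291, 0.285], 0.6)]
wrist tray [([0.549, -0.294, 0.22], 0.86), ([0.396, -0.021, -0.003], 0.58)]
wrist ball_center [([0.568, -0.294, 0.235], 0.62)]
wrist pocket [([0.585, -0.291, 0.239], 0.96), ([0.418, -0.048, 0.017], 0.91), ([0.549, -0.294, 0.219], 0.59)]
wrist funnel_rim []
side post [([0.397, -0.021, 0.059], 0.86), ([0.547, -0.291, 0.283], 0.68), ([0.267, -0.25, 0.058], 0.61)]
side tray [([0.268, -0.248, 0.003], 0.94), ([0.548, -0.295, 0.223], 0.62), ([0.399, -0.022, -0.0], 0.59)]
side ball_center [([0.574, -0.298, 0.233], 0.57)]
side pocket [([0.233, -0.239, 0.016], 0.76), ([0.722, -0.372, 0.006], 0.7), ([0.412, -0.05, 0.018], 0.69)]
side funnel_rim [([0.543, -0.297, 0.141], 0.76)]
tcp [ 0.547  -0.2937  0.2606] clk 16.98 F [-0.4  0.4 -2.6] w 0.024
tool axes (cols)
 [[-1.     0.     0.026]
 [-0.026 -0.    -1.   ]
 [-0.    -1.     0.   ]]
local shift [0.     0.0006 0.0003]
```

View pics/wrist11.png

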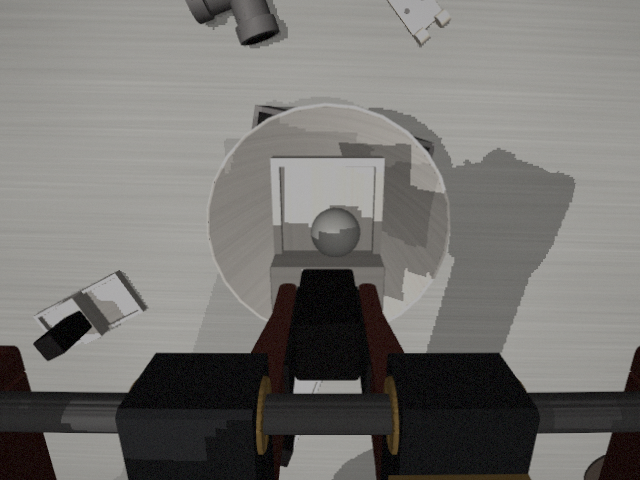

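View pics/side11.png

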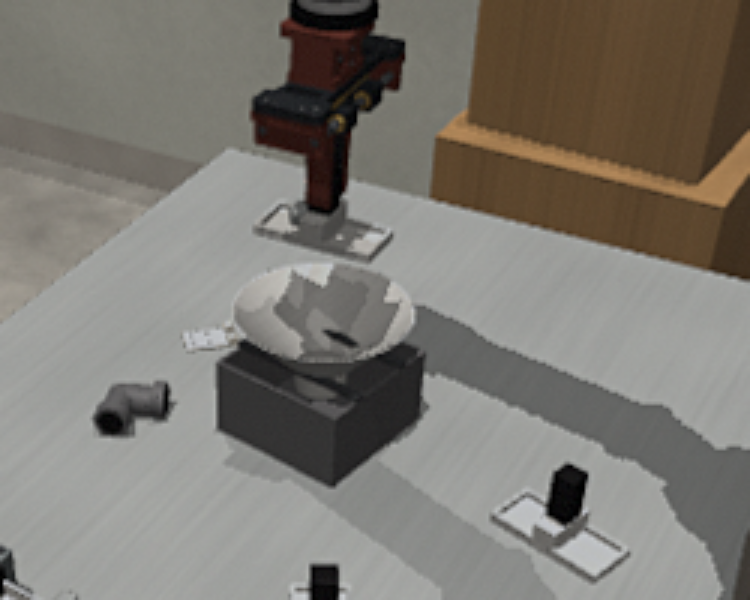

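Run:
```python
from h import *
print(workorder.sign_off()); plan(None)
```

```text
the job is handed in; nothing more can be done
None
the job is handed in; nothing more can be done
```

The job is done and handed in at about 17 s of the 58 s allowed; the system gives no verdict.

- **Pedal:** I pressed the pad with closed fingers until the force rose sharply, from 12 N to 48 N, which means it was on its stop. I held it there for about a second. The ball rolled into the pocket next to the chute, and the side and wrist pictures both show it there.
- **Tray:** I took the tray in line with the chute, which is the farthest from the base, and gripped the post on its ±y faces at 30 N (opening 23.8 mm). I lifted it and carried it level and slowly to the funnel.

**Last checks**

| What | Result |
|---|---|
| Tray centre | about (0.548, -0.294) m, a few mm from the funnel axis at (0.546, -0.295) m |
| Tray underside | about 0.22 m above the counter, 8 cm above the rim |
| Tool | vertical, position steady to about 1 mm over the last readings |
| Ball | in its pocket, resting towards the block, about 10 mm from the pocket point by the networks' estimate (limit 18 mm) |
| Loose parts | never approached; no displacement check was run afterwards |

None of the checks failed. The only disagreements were a few millimetres between network estimates: 3–6 mm on the ball and the funnel.

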